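# Zero the kitchen scale, weigh the snack pod and pack it

### The job

Weigh the filled teal snack pod and pack it for school: first, while the kitchen scale's platform is still empty, zero the scale with a steady, light press on its white membrane tare key. Then set the pod down gently, upright and well within the edges of the platform, and let go so that it stands there untouched for a good two seconds while the reading settles. Finally pick it up again and set it down, not dropped, upright on the floor of the narrow snack bay of the grey lunchbox, its long side spanning the bay from wall to wall, and leave the dark key and everything else as it is.

Things in the scene. Friction and masses are not known exactly. Their poses are not given: they have to be found in the camera images.
- pod: teal snack pod with lighter teal lid, closed, filled, firm: an upright block 46 (its x) x 64 (its y) x 50 high (z), about 0.16 kg. Origin: centre of its underside. It starts upright in one of the tray's three lanes, long side along the lane; there only its short ends (64 apart) are free to the fingers, as the lane walls stand about 7 from its long sides and 10 above its top (mm)
- tray: pull-out pantry tray on the robot's left, fixed. Origin: centre of underside; y runs along it, away from the bench's middle. 270 (x) x 424 (y), floor's top at z = 10. Front board at the -y end to z = 72. Clear lane walls along x, to z = 70, at y = -136.5, -73.5, -10.5 make 3 lanes about 60 wide, centred at y = -167, -105, -42: pod, glass container and tin, in any order. Tall bottle behind (mm)
- scale: slim grey kitchen scale, 210 (x) x 165 (y), housing top at z = 20, fixed on its rubber feet. Origin: centre of its underside, on the bench; -x is its front strip with display and keys. It can stand in the middle of the bench or to the right, its place being swapped with the lunchbox's (mm)
- scale_platform: brushed steel weighing platform of the scale, 150 (x) x 156 (y) x 8 thick. Origin: centre of its top face, 31 above the bench; x and y as the scale's (mm)
- tare_key: tare (zero) key of the scale: white flat membrane key, 32 (x) x 34 (y), orange ring mark, at the right end of the front strip seen from the robot. Origin: centre of its top face, 25 above the bench, 5 proud of the housing. It hardly gives: 6 N per mm, solid stop after 3.5. It registers when the fingers press it with over 4 N for 0.3 s; over 25 N harms it. 6 to 10 N is right (mm)
- unit_key: the other membrane key of the scale: dark grey, same size and height, at the left end of the front strip, 112 from the tare key, the display lying between them. Origin: centre of its top face. Not to be pressed (mm)
- lunchbox: open grey plastic lunchbox, 230 (x) x 160 (y), rim 62 high, walls and floor 4 thick, loose, 0.42 kg. Origin: centre of its underside. A cross wall 58 high parts it into a narrow snack bay at the -x end (towards the robot), 74 (x) x 152 (y) inside, and a larger sandwich bay (mm)
- snack_bay (a point): centre of the floor of the snack bay, 4 above the bench; axes as the lunchbox's: the bay is 74 wide along x and 152 long along y. The pod is to stand here with its long side (its y) along this x, 5 free at either end; along y there is finger room beside it (mm)
- carton: small plum-coloured raisin carton 60 x 44 x 20 lying in the sandwich bay of the lunchbox, 0.045 kg. Origin: centre of its underside. Leave it (mm)
- glass_container: small square glass container with white clip lid, 52 x 52 x 52 high, in another lane of the tray. Origin: centre of its underside. Leave it (mm)
- tin: small red tea tin with aluminium cap, 52 diameter, 54 high, in another lane of the tray. Origin: centre of its underside. Leave it (mm)
- bottle: yellow aluminium drink bottle with black twist cap, 66 diameter, 192 high, standing in the rear part of the tray beyond the lanes. Origin: centre of its underside. Leave it (mm)
- mug: blue mug, 82 diameter, 92 high, on the far side of the bench. Origin: centre of its underside. Leave it (mm)
- lunchbox_lid: flat grey lid of the lunchbox, 160 x 230 x 11, lying on the bench at the far right. Origin: centre of its underside. Leave it (mm)
Mind the look-alikes: they are no part of the job. There is more than one size of the pod; the one meant has the size given above.

How it is judged:
By the outcome, as a careful person would: the job done as asked, in the order asked, and still so for the second after the job is handed in, with the robot touching nothing.
It also fails if it takes over 72 s, if anything falls off the work surface, if the arm or the gripper's body presses on something with over 40 N, if the wrist force passes 120 N, or if a joint passes its speed limit or range.

### The arm

A 6-joint arm with a two-finger parallel gripper is mounted at the origin on the work surface. World frame = base frame: x ahead of the robot, y to its left, z up, the work surface at z = 0. Lengths are in m, angles in degrees, forces in N, time in s.
With the tool pointing down it reaches from about 0.275 to 0.85 m from the base axis. Payload 19 kg.
Tool frame: the origin (TCP) lies midway between the tips of the shut fingers; the grasp point (between the pads) lies 19 mm behind it (r.tcp_to_grasp is the distance from the TCP to the grasp point, in m); z points along the fingers, y is the line along which they close (so a half turn about z gives the same grasp; the last joint's range is limited). The gripper opens to 85 mm and grips with 20 to 120 N. Pads are 22 mm wide; open, the fingers measure 114 mm over their backs; the gripper's body (76 mm by 85 mm) begins 54 mm behind the grasp point. The pads swing forward as they close: fully open they stand 13 mm farther back than shut.
Start: joints at [-77.865, 8.623, 82.357, -0, 89.026, -7.678], TCP at [0.195, -0.541, 0.192] pointing down, gripper open.
Joint ranges: [-160.23, 160.23], [-39.13, 120.54], [6.94, 153.29], [-79.49, 259.48], [9.18, 160.14], [-161.06, 161.06]. Speed limits (degrees/s): [108.29, 108.29, 127.2, 172.46, 172.46, 172.46].

### API

Orientations are given as a 3x3 rotation matrix whose columns are the frame's x, y, z axes.
In Python, from bench import r gives the robot as it stands.
- The arm moves only by the shell command python3 -m crank 'ROWS' [OPENING] [FORCE]. ROWS is JSON, a list of rows, each a list of 2 entries, a list of its own where there are three numbers: the shift along the world's x, y, z in mm, then the turn about the world's z in degrees. In form: [[[dx, dy, dz], twist], ...]. A call has 1 to 8 rows; each row shifts and turns the commanded pose from where the row before left it; what a row does not reach is not made up. A row lasts 1/10 s, in which the tool goes at most 50 mm and 8.59 degrees, less where a joint would pass 70% of its speed; a pose out of reach is approached as far as the arm can. A call with a gripper value outside its range is refused whole. OPENING is the gripper command: -1 is shut, 1 is fully open, values between are in proportion, set as the call begins (- or left out, the last holds). The fingers move at their own pace and stop on an object; FORCE is the grip in N (left out, the last holds). Time passes only in rows, so rows that do not move let the fingers close. It gives the time, the measured TCP pose, the force, the opening and the grip force at its end, in the units of the state.
- r.sense(): the state, without advancing time (a new reading comes with each control period).
- r.camera(name): name is "side" or "top"; returns a dict with "img" (384x512x3 uint8, blue, green, red), "K" (3x3 intrinsics, pixels), "k1" (the pictures are not rectified: a ray, as slopes to the right and down, at radius r is drawn at 1 + k1 r^2 times it, then the intrinsics apply), "T" (4x4, takes a point from camera to world coordinates). Camera axes: x right, y down, z forward; pixel columns grow to the right and rows downward; lengths in m; the calibration is good to about 2 mm. A picture is of the moment at which its call begins. There is no depth.
- r.finish_job(): hands the job in; it is judged then, once.
The state is a dict: "t": time; "q": joint angles; "qvel": joint speeds; "effort": joint torques, N m; "tcp_pos": TCP position; "tool_rot": TCP orientation; "ft_force": force on the tool from outside, world axes, zero at the start; "torque": the same for the moment, N m; "finger_gap": opening from 0.0 (shut) to 1.0 (fully open); "grip_force": force on a finger pad.
Only numpy, scipy, OpenCV 4.12 (cv2) and the standard library are available. Lean on these libraries where they do the work, as an engineer would, in place of code of your own. Each camera call takes 0.05 s, during which the arm holds its last target. There are 200 camera calls.

## Working session

There is one attempt and no reset: what is moved stays moved. The work goes in short steps, Python scripts to look and compute and a shell command to move; the robot and the scene stay as the last step left them, time stands still between calls to the robot, and variables do not carry over. Pictures are saved under pics/ and viewed, at most 10 in all, crops included, and the job is handed in when it is done.

```bash
mkdir -p pics; ls; cat > h.py <<'E'
import numpy as np, cv2
from bench import r
def cam(n,f):
    c=r.camera(n); cv2.imwrite(f'pics/{f}.png',c['img']); np.savez(f'{n}.npz',**{k:c[k] for k in('img','K','k1','T')}); return c
def world(n,u,v,z):
    c=np.load(f'{n}.npz'); K=c['K'];T=c['T']
    p=cv2.undistortPoints(np.array([[[u,v]]],float),K,np.array([float(c['k1']),0,0,0]))[0,0]
    d=T[:3,:3]@np.array([p[0],p[1],1]); o=T[:3,3]; s=(z-o[2])/d[2]; return o+s*d
def proj(n,P):
    c=np.load(f'{n}.npz'); K=c['K'];T=np.linalg.inv(c['T'])
    return cv2.projectPoints(np.array(P,float).reshape(-1,1,3),cv2.Rodrigues(T[:3,:3])[0],T[:3,3],K,np.array([float(c['k1']),0,0,0]))[0].reshape(-1,2)
E
python3 - <<'E'
from h import *
cam('top','t1');cam('side','s1')
for n in('top','side'):
    c=np.load(n+'.npz'); a=cv2.resize(c['img'],(800,600),interpolation=cv2.INTER_CUBIC); cv2.imwrite(f'pics/{n}1b.png',a); print(c['T'].round(3).tolist(),c['K'].tolist(),c['k1'])
s=r.sense();print(s['t'],s['tool_rot'],s['finger_gap'])
E
```

```text
pics
[[-0.016, -0.995, 0.101, 0.417], [-1.0, 0.016, -0.003, -0.003], [0.002, -0.101, -0.995, 1.333], [0.0, 0.0, 0.0, 1.0]] [[442.9837299833608, 0.0, 258.4677850891249], [0.0, 442.9837299833608, 192.50597863837638], [0.0, 0.0, 1.0]] -0.011442698238677735
[[0.269, -0.692, 0.67, -0.626], [-0.963, -0.199, 0.18, -0.321], [0.009, -0.694, -0.72, 1.363], [0.0, 0.0, 0.0, 1.0]] [[476.2082062028504, 0.0, 254.88531101934637], [0.0, 476.2082062028504, 194.26766477222486], [0.0, 0.0, 1.0]] -0.2049098522111215
0.1 [[ 9.40799168e-01  3.38964391e-01 -2.58525504e-04]
 [ 3.38964470e-01 -9.40798579e-01  1.05917887e-03]
 [ 1.15803495e-04 -1.08410556e-03 -9.99999406e-01]] 1.0029737343355696
```

View pics/top1b.png

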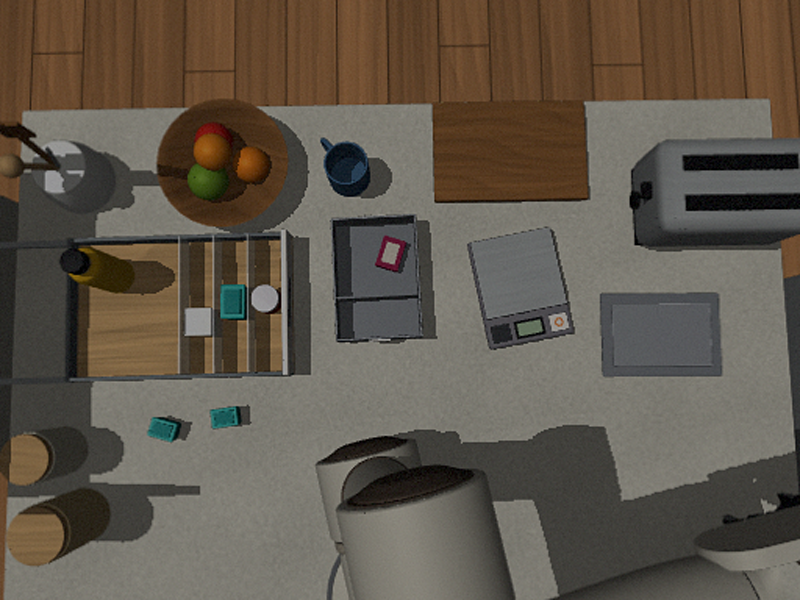

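View pics/side1b.png

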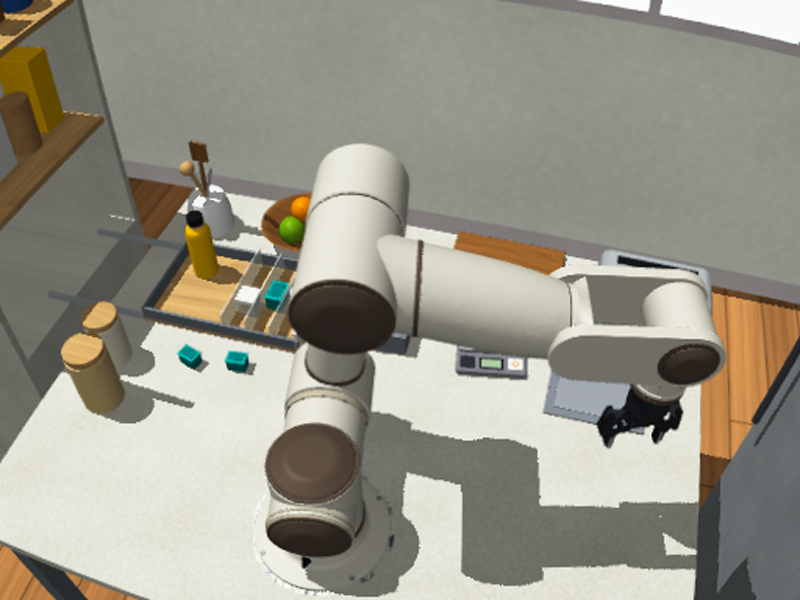

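The top view shows the pod in the middle lane at about (233,301) of 800 px. The lunchbox is in the middle at (378,278), the scale on the right at (520,287), and the tare key at (559,321). I'll enlarge those areas.

```bash
python3 - <<'E'
from h import *
i=np.load('top.npz')['img']
a=i[140:250,100:240]; b=i[130:230,205:375]
cv2.imwrite('pics/ca.png',cv2.resize(a,None,fx=5,fy=5,interpolation=cv2.INTER_CUBIC))
cv2.imwrite('pics/cb.png',cv2.resize(b,None,fx=4.7,fy=4.7,interpolation=cv2.INTER_CUBIC))
E
```

```text
(no output)
```

View pics/ca.png

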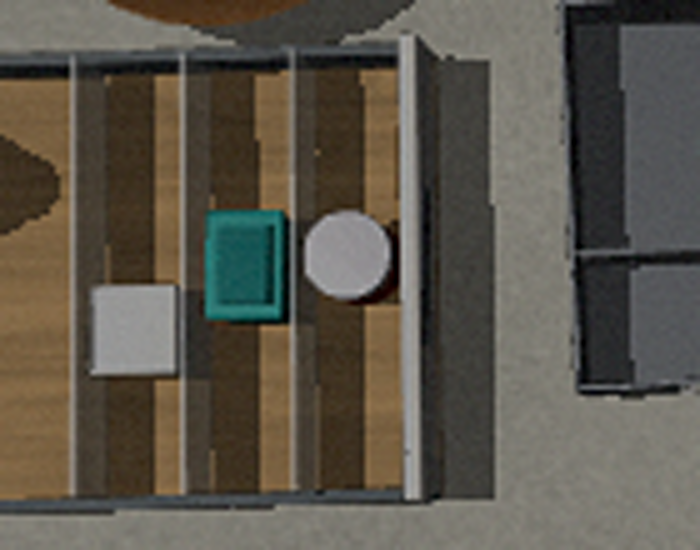

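View pics/cb.png

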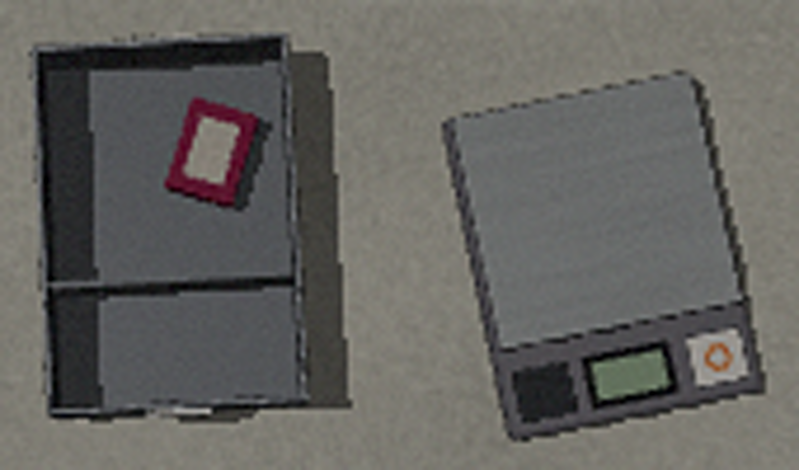

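The left crop shows the pod lid with corners at about (207,211) and (284,318). The right crop shows the lunchbox rim corners, the cross wall at y≈283, the tare key at (718,357) and the unit key at (544,391).

```bash
python3 - <<'E'
from h import *
np.set_printoptions(precision=4,suppress=True)
A=lambda x,y,z:world('top',100+(x+.5)/5-.5,140+(y+.5)/5-.5,z)[:2]
B=lambda x,y,z:world('top',205+(x+.5)/4.7-.5,130+(y+.5)/4.7-.5,z)[:2]
print('pod',*[A(x,y,.06) for x,y in((207,211),(284,211),(284,318),(207,318))],A(245.5,264.5,.06))
print('walls z70 back',A(183,60,.07),A(183,490,.07),'|',A(293,60,.07),A(293,490,.07),'front',A(407,40,.072),A(414,497,.072))
print('tare',B(718,357,.025),'unit',B(544,391,.025))
p=[B(x,y,.031) for x,y in((447,120),(688,73),(745,302),(500,350))];print('plat',*p,np.mean(p,0))
l=[B(x,y,.062) for x,y in((35,42),(288,36),(306,402),(50,413))];print('rim',*l,np.mean(l,0))
print('cross',B(45,287,.058),B(297,280,.058))
t=B(718,357,.025);u=B(544,391,.025);v=t-u;print('scale yaw',np.degrees(np.arctan2(v[0],-v[1])),np.linalg.norm(v))
E
```

```text
pod [0.5833 0.3326] [0.5825 0.288 ] [0.5204 0.2875] [0.5211 0.332 ] [0.5517 0.31  ]
walls z70 back [0.6703 0.3449] [0.4225 0.342 ] | [0.6693 0.2811] [0.4215 0.2795] front [0.6795 0.2148] [0.4165 0.2104]
tare [ 0.5066 -0.2996] unit [ 0.487  -0.1892]
plat [ 0.6596 -0.132 ] [ 0.6875 -0.2862] [ 0.5406 -0.3166] [ 0.5128 -0.1615] [ 0.6001 -0.2241]
rim [0.707  0.1258] [ 0.7083 -0.0315] [ 0.4806 -0.0384] [0.4764 0.118 ] [0.5931 0.0435]
cross [0.5542 0.1209] [ 0.5561 -0.0343]
scale yaw 10.090041716706956 0.11212537816838053
```

```bash
python3 -m crank '[[[25,15,0],0],[[41,32,-5],0],[[41,32,-12],0],[[41,32,-15],0],[[41,32,-20],0],[[41,32,-20],0],[[41,32,-20],0],[[41,32,-20],0]]' -1 30; python3 -m crank '[[[0,0,0],0],[[0,0,0],0],[[0,0,0],0]]'
```

```text
t: 0.9
tcp_pos: [0.4837, -0.3193, 0.0899]
tool_rot: [[0.941, 0.339, -0.0], [0.339, -0.941, 0.0], [-0.0, -0.0, -1.0]]
ft_force: [0.1, -1.1, -0.4]
finger_gap: 0.003
grip_force: 0.0
t: 1.2
tcp_pos: [0.4821, -0.3215, 0.0909]
tool_rot: [[0.941, 0.339, -0.0], [0.339, -0.941, -0.0], [-0.0, 0.0, -1.0]]
ft_force: [-0.1, -0.9, -0.3]
finger_gap: 0.003
grip_force: 0.0
```

```bash
python3 -m crank '[[[12,10,-10],0],[[13,11,-15],0],[[0,0,-15],0],[[0,0,-12],0],[[0,0,-6],0],[[0,0,0],0],[[0,0,0],0]]'; python3 - <<'E'
from h import *
cam('top','t2');cam('side','s2')
n='side';P=proj(n,r.sense()['tcp_pos'])[0];x,y=P.astype(int);print(P,proj('top',r.sense()['tcp_pos']))
i=np.load(n+'.npz')['img'];cv2.imwrite('pics/c2.png',cv2.resize(i[y-60:y+50,x-90:x+60],None,fx=5,fy=5,interpolation=cv2.INTER_CUBIC))
E
```

```text
t: 1.9
tcp_pos: [0.5075, -0.3003, 0.033]
tool_rot: [[0.941, 0.339, 0.0], [0.339, -0.941, -0.0], [0.0, 0.0, -1.0]]
ft_force: [0.3, -0.5, 0.2]
finger_gap: -0.002
grip_force: 0.0
[329.99274212 230.9212018 ] [[358.23790967 204.97013329]]
```

View pics/c2.png

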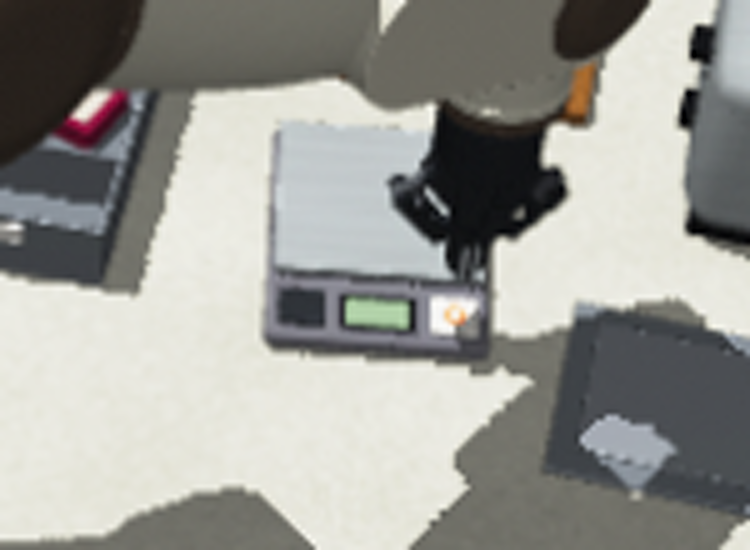

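The side crop shows the shut fingertips near (465,278), just above the white tare key with its ring at (455,315). I'll check that offset in a tighter crop.

```bash
python3 - <<'E'
from h import *
print(world('side',239+455.5/5-.5,170+315.5/5-.5,.025))
i=np.load('side.npz')['img'];x,y=330,231
P=r.sense()['tcp_pos']
c=cv2.resize(i[y-30:y+20,x-30:x+30],None,fx=12,fy=12,interpolation=cv2.INTER_CUBIC)
for d,col in((0,(0,0,255)),(.03,(0,255,0)),(.06,(255,0,0))):
    q=proj('side',P+np.array([0,0,d]))[0]; cv2.circle(c,(int((q[0]-x+30+.5)*12),int((q[1]-y+30+.5)*12)),4,col,2)
cv2.imwrite('pics/c3.png',c)
E
```

```text
[ 0.50662035 -0.30012021  0.025     ]
```

View pics/c3.png

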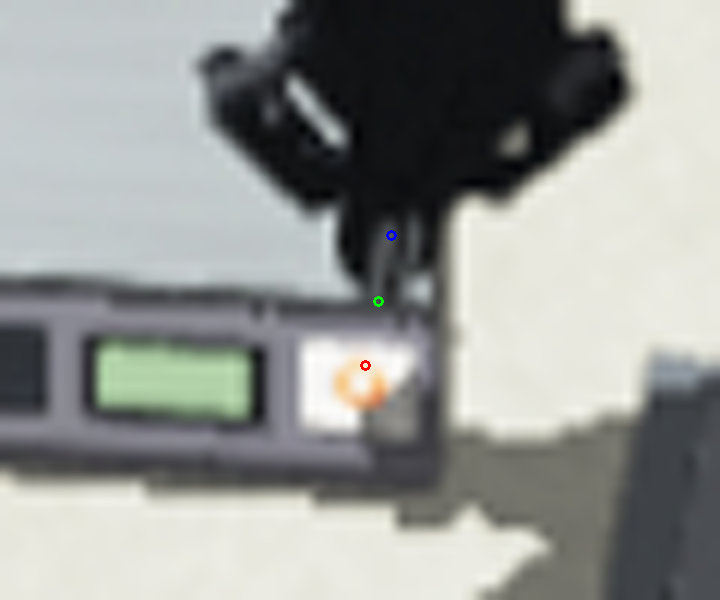

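```bash
python3 - <<'E'
from h import *
print(proj('side',[[.195,-.541,.192],[.195,-.541,.205],[.195,-.541,.222]]))
i=cv2.imread('pics/s1.png');j=cv2.imread('pics/t2.png')
P=r.sense()['tcp_pos']; print(P)
def cr(i,x,y,pts,n):
    c=cv2.resize(i[y-40:y+30,x-30:x+30],None,fx=8,fy=8,interpolation=cv2.INTER_CUBIC)
    for q in proj(n,pts): cv2.circle(c,(int((q[0]-x+30+.5)*8),int((q[1]-y+40+.5)*8)),4,(0,0,255),1)
    return c
cv2.imwrite('pics/c4.png',cv2.resize(np.hstack([cr(i,406,275,[[.195,-.541,.192],[.195,-.541,.222]],'side'),cr(j,358,205,[P,P+[0,0,.03]],'top')]),(800,467)))
E
```

```text
[[399.14749385 292.55874298]
 [400.21561814 290.15746961]
 [401.63248853 286.96318503]]
[ 0.50773898 -0.30032501  0.03337637]
```

View pics/c4.png

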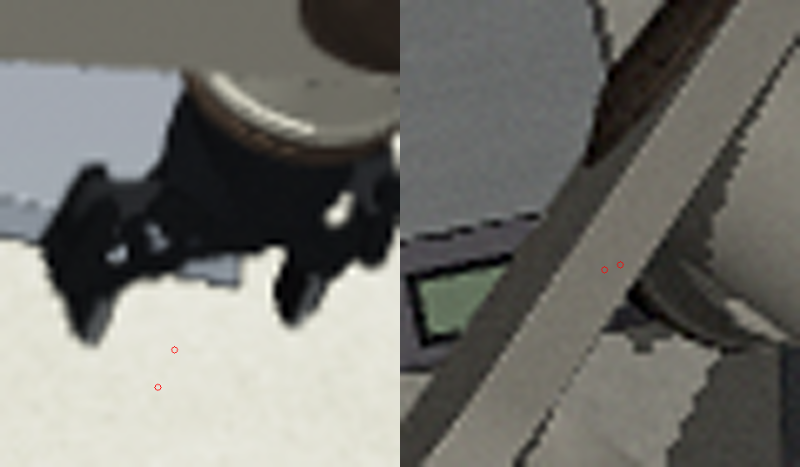

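The tips look about 30 mm higher than the reported TCP, and the shadow on the key fits a height offset. I'll descend gently and use the force reading to find contact.

```bash
for i in 1 ; do python3 -m crank '[[[0,0,-2],0],[[0,0,0],0]]'; python3 -m crank '[[[0,0,-2],0],[[0,0,0],0]]' ;python3 -m crank '[[[0,0,-2],0],[[0,0,0],0]]'; python3 -m crank '[[[0,0,-1],0],[[0,0,0],0]]'; done | egrep 'tcp|ft'
```

```text
tcp_pos: [0.5075, -0.3, 0.0308]
ft_force: [0.2, -0.2, 0.3]
tcp_pos: [0.5074, -0.2998, 0.0285]
ft_force: [-0.1, 0.1, 0.2]
tcp_pos: [0.5075, -0.2998, 0.0264]
ft_force: [0.5, -0.0, -0.5]
tcp_pos: [0.5075, -0.2999, 0.0256]
ft_force: [0.2, 0.5, -0.2]
```

```bash
python3 -m crank '[[[0,0,-1],0],[[0,0,0],0]]'|egrep 'tcp|ft'; python3 -m crank '[[[0,0,-1],0],[[0,0,0],0]]' |egrep 'tcp|ft'; python3 - <<'E'
from h import *
cam('side','s3');i=np.load('side.npz')['img'];x,y=330,231
cv2.imwrite('pics/c5.png',cv2.resize(i[y-30:y+20,x-30:x+30],None,fx=12,fy=12,interpolation=cv2.INTER_CUBIC))
E
```

```text
tcp_pos: [0.5075, -0.2999, 0.0246]
ft_force: [-0.1, 0.0, -1.3]
tcp_pos: [0.5075, -0.2999, 0.0236]
ft_force: [-0.0, -0.1, 0.7]
```

View pics/c5.png

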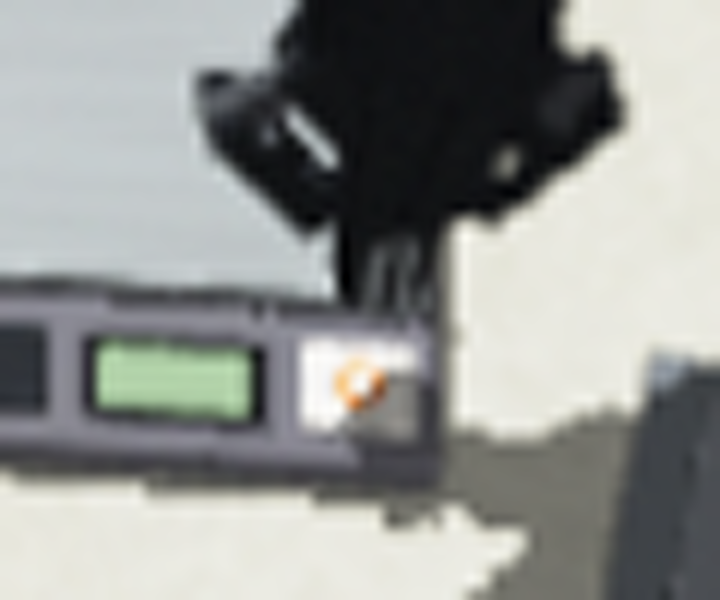

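The tips are now at about (385,315) and still clear of the key, whose ring is at (360,383). The fingers' shadow falls on the key at about (390,405). I'll solve the tip position from that tip and shadow pair.

```bash
python3 - <<'E'
from h import *
from scipy.optimize import least_squares
B=lambda x,y,z:world('top',205+(x+.5)/4.7-.5,130+(y+.5)/4.7-.5,z)
# light: rim corners to shadows
L=[(B(328,53,0)-B(288,36,.062)),(B(350,405,0)-B(306,402,.062))];print(L)
l=np.mean(L,0)/.062
px=lambda x,y:np.array([300+(x+.5)/12-.5,201+(y+.5)/12-.5])
for tip,sh in(((385,315),(390,400)),((385,312),(375,405)),((395,315),(400,400))):
    f=lambda p:np.r_[proj('side',p)[0]-px(*tip),proj('side',p+l*(p[2]-.025))[0]-px(*sh)]
    s=least_squares(f,[.51,-.3,.05]);print(s.x,s.cost)
E
```

```text
[array([ 0.00251297, -0.02724038, -0.062     ]), array([ 0.00072182, -0.029857  , -0.062     ])]
[ 0.50598595 -0.2995246   0.05547238] 1.6619523919086536
[ 0.50483998 -0.29732075  0.05581529] 4.000422994848062
[ 0.50678924 -0.30245788  0.05551465] 1.649481540502557
```

```bash
(python3 -m crank '[[[0,0,-5],0],[[0,0,-5],0],[[0,0,0],0]]'; python3 -m crank '[[[0,0,-4],0],[[0,0,0],0]]' ;python3 -m crank '[[[0,0,-3],0],[[0,0,0],0]]'; python3 -m crank '[[[0,0,-2],0],[[0,0,0],0]]') | egrep 'tcp|ft'
```

```text
tcp_pos: [0.5071, -0.2996, 0.0127]
ft_force: [0.5, -0.4, -0.0]
tcp_pos: [0.5073, -0.2998, 0.0091]
ft_force: [-0.4, 0.1, 0.4]
tcp_pos: [0.5074, -0.2998, 0.0064]
ft_force: [0.2, 0.3, -0.5]
tcp_pos: [0.5075, -0.2999, 0.0045]
ft_force: [0.5, 0.9, 0.3]
```

```bash
(python3 -m crank '[[[0,0,-2],0],[[0,0,0],0]]'; python3 -m crank '[[[0,0,-2],0],[[0,0,0],0]]' ;python3 -m crank '[[[0,0,-1],0],[[0,0,0],0]]'; python3 -m crank '[[[0,0,-1],0],[[0,0,0],0]]') | egrep 'tcp|ft'
```

```text
tcp_pos: [0.5075, -0.2998, 0.0025]
ft_force: [-0.5, -0.2, 0.3]
tcp_pos: [0.5074, -0.2998, 0.0004]
ft_force: [0.4, -0.4, 0.1]
tcp_pos: [0.5075, -0.2999, -0.0004]
ft_force: [-0.8, 0.2, -0.3]
tcp_pos: [0.5075, -0.2999, -0.0014]
ft_force: [0.2, 0.4, -0.1]
```

```bash
(python3 -m crank '[[[0,0,-1],0],[[0,0,0],0]]'; python3 -m crank '[[[0,0,-1],0],[[0,0,0],0]]' ;python3 -m crank '[[[0,0,-1],0],[[0,0,0],0]]') | egrep 'tcp|ft'
```

```text
tcp_pos: [0.5075, -0.2999, -0.0024]
ft_force: [0.4, -0.6, 0.1]
tcp_pos: [0.5075, -0.2999, -0.0034]
ft_force: [-0.5, -0.0, -0.7]
tcp_pos: [0.5075, -0.2999, -0.0044]
ft_force: [-0.9, 0.4, 1.1]
```

```bash
(python3 -m crank '[[[0,0,-1],0],[[0,0,0],0]]'; python3 -m crank '[[[0,0,-0.7],0],[[0,0,0],0]]' ) | egrep 'tcp|ft'
```

```text
tcp_pos: [0.5075, -0.2999, -0.0054]
ft_force: [0.4, -0.1, -0.9]
tcp_pos: [0.5075, -0.2999, -0.0061]
ft_force: [0.7, 0.9, 0.1]
```

```bash
(python3 -m crank '[[[0,0,-0.7],0],[[0,0,0],0]]'; python3 -m crank '[[[0,0,-0.7],0],[[0,0,0],0]]';python3 -m crank '[[[0,0,-0.6],0],[[0,0,0],0]]' ) | egrep 'tcp|ft'
```

```text
tcp_pos: [0.5075, -0.2999, -0.0068]
ft_force: [0.5, -0.3, 0.1]
tcp_pos: [0.5075, -0.2999, -0.0075]
ft_force: [-0.6, 0.5, 0.0]
tcp_pos: [0.5075, -0.2999, -0.0081]
ft_force: [0.5, 0.5, -0.2]
```

```bash
(python3 -m crank '[[[0,0,-0.7],0],[[0,0,0],0]]'; python3 -m crank '[[[0,0,-0.7],0],[[0,0,0],0]]';python3 -m crank '[[[0,0,-0.6],0],[[0,0,0],0]]' ) | egrep 'tcp|ft'
```

```text
tcp_pos: [0.5075, -0.2999, -0.0088]
ft_force: [0.9, 0.8, 0.0]
tcp_pos: [0.5075, -0.2999, -0.0095]
ft_force: [0.6, -0.5, 0.2]
tcp_pos: [0.5075, -0.2999, -0.0101]
ft_force: [0.1, -0.2, 0.5]
```

```bash
(python3 -m crank '[[[0,0,-0.7],0],[[0,0,0],0]]'; python3 -m crank '[[[0,0,-0.7],0],[[0,0,0],0]]';python3 -m crank '[[[0,0,-0.7],0],[[0,0,0],0]]' ) | egrep 'tcp|ft'
```

```text
tcp_pos: [0.5075, -0.2999, -0.0108]
ft_force: [-0.3, -1.0, -0.5]
tcp_pos: [0.5075, -0.2999, -0.0115]
ft_force: [0.2, 0.7, -0.6]
tcp_pos: [0.5075, -0.2999, -0.0122]
ft_force: [-0.6, 0.4, -0.4]
```

```bash
python3 - <<'E'
from h import *
cam('side','s4')
for f in('s3','s4'):
    g=cv2.cvtColor(cv2.imread(f'pics/{f}.png'),cv2.COLOR_BGR2GRAY); print(g[216:242,322:342])
E
```

```text
[[ 24  19  19  18  30  28  18  17  19  19  19  18  17  16  19  19  18  20
   18  19]
 [ 70  24  19  19  19  19  20  16  19  18  19  18  17  18  19  19  20  17
   18  18]
 [151  70  23  19  20  18  18  17  19  16  19  14  17  19  20  19  24  39
   19  41]
 [199 150  66  21  20  62  20  17  19  20  19  15  18  19  23  73 159 159
  110 118]
 [197 198 149  90 121 125  19  19  18  21  27  33  32  21  41 131 231 228
  205 202]
 [196 197 197 170 198 153  16  19  25  51  51  52  65  25  63 148 232 231
  231 230]
 [197 198 198 197 199 136  15  21  35  83  56  61  76  28  76 149 232 231
  230 228]
 [198 199 200 199 201 152  17  20  46  86  36  68  57  31  83 149 232 230
  229 228]
 [180 182 187 199 200 201  18  22  59  85  32  75  44  50  83 150 232 230
  229 229]
 [119 128 137 162 164 172  43  23  66  77  34  86  59  80  77 151 231 229
  228 229]
 [101  73  74  74  75  88  65  43  77  66  48  88  72  85  79 151 230 229
  229 229]
 [137 101 100 101 101 101 102 101 100  85  81  82  99  66  80 149 230 231
  230 229]
 [139 140 139 139 140 139 139 138 128 120 121 106 133 102  89 134 205 233
  232 
[... 2621 characters left out ...]
 232 233
  233 232]
 [106 139 110 127 136 136 117 104  96 108 131 133 111  64  75 159 233 234
  234 224]
 [107 138 105 117 138 143 143 137 126 132 137 134 110  64  76 159 232 232
  225 166]
 [106 140 137 102 120 126 134 134 119 121 135 141 115  63  79 137 184 183
  165 114]
 [121 137 137  72  80  82  90  90  87  89 101 109  93  62  73 105 114 114
  113 114]
 [129 131 131  71  70  70  69  69  68  75 101  66  64  64  69  98 113 115
  115 112]
 [ 96  99  99  72  72  71  71  71  73  91 113  89  72  71  74  98 114 114
  116 114]
 [ 69  69  63  66  63  63  64  64  68  78  82  82  69  68  77 107 113 114
  116 116]
 [ 98  99  93  94  92  78  78  79  70  74  73  64  66  69  86 112 112 114
  115 116]]
```

```bash
(python3 -m crank '[[[0,0,-0.8],0],[[0,0,0],0]]'; python3 -m crank '[[[0,0,-0.8],0],[[0,0,0],0]]';python3 -m crank '[[[0,0,-0.8],0],[[0,0,0],0]]' ) | egrep 'tcp|ft'
```

```text
tcp_pos: [0.5075, -0.2999, -0.013]
ft_force: [0.3, 0.4, -0.3]
tcp_pos: [0.5075, -0.2999, -0.0138]
ft_force: [-0.0, -0.2, -0.1]
tcp_pos: [0.5075, -0.2999, -0.0144]
ft_force: [-1.6, 1.4, 2.6]
```

Contact at a reported z of about −0.014. I'll add a little pressure and hold.

```bash
python3 -m crank '[[[0,0,-0.5],0],[[0,0,0],0]]'| egrep 'tcp|ft'
```

```text
tcp_pos: [0.5076, -0.2999, -0.0149]
ft_force: [-2.2, 2.3, 5.8]
```

```bash
python3 -m crank '[[[0,0,-0.3],0],[[0,0,0],0],[[0,0,0],0],[[0,0,0],0],[[0,0,0],0],[[0,0,0],0]]'| egrep 'tcp|ft'
```

```text
tcp_pos: [0.5076, -0.3, -0.015]
ft_force: [-3.0, 0.7, 7.7]
```

Tare is pressed: about 7.7 N held for 0.5 s. Contact also shows that the true tip height is the reported z plus 39 mm. Next I lift, open and go to the pod.

```bash
(python3 -m crank '[[[0,0,5],0],[[0,0,25],0],[[0,0,40],0],[[0,0,40],0],[[2,20,35],4],[[3,35,25],6],[[3,45,5],6],[[3,48,0],6]]' 1; python3 -m crank '[[[3,48,0],6],[[3,48,0],6],[[3,48,0],6],[[3,48,0],6],[[3,48,0],6],[[3,48,0],6],[[3,48,0],6],[[3,48,0],6]]')| egrep 't:|tcp|tool|gap'
```

```text
t: 10.0
tcp_pos: [0.5188, -0.151, 0.1612]
tool_rot: [[0.743, 0.669, 0.002], [0.669, -0.743, -0.001], [0.001, 0.002, -1.0]]
finger_gap: 1.005
t: 10.8
tcp_pos: [0.5423, 0.2342, 0.16]
tool_rot: [[-0.001, 1.0, 0.0], [1.0, 0.001, 0.0], [0.0, 0.0, -1.0]]
finger_gap: 1.001
```

```bash
(python3 -m crank '[[[3,35,0],0.7],[[3,25,0],0],[[2,20,0],0],[[0,0,0],0],[[0,0,0],0]]')| egrep 't:|tcp|tool|gap'
```

```text
t: 11.3
tcp_pos: [0.5505, 0.3118, 0.1595]
tool_rot: [[-0.009, 1.0, -0.0], [1.0, 0.009, -0.0], [-0.0, -0.0, -1.0]]
finger_gap: 1.001
```

```bash
(python3 -m crank '[[[1,-1,-30],0],[[0,-1,-35],0],[[0,0,-30],0],[[0,0,-15],0],[[0,0,-15],0],[[0,0,-10],0],[[0,0,0],0]]'; python3 -m crank '[[[0,0,-8],0],[[0,0,-8],0],[[0,0,-8],0],[[0,0,0],0]]')| egrep 't:|tcp|ft|gap'
```

```text
t: 12.0
tcp_pos: [0.5514, 0.3098, 0.0241]
tool_rot: [[-0.009, 1.0, -0.001], [1.0, 0.009, -0.0], [-0.0, -0.001, -1.0]]
ft_force: [-0.4, -0.6, 0.3]
finger_gap: 1.003
t: 12.4
tcp_pos: [0.5509, 0.3099, -0.0006]
tool_rot: [[-0.009, 1.0, -0.002], [1.0, 0.009, -0.001], [-0.001, -0.002, -1.0]]
ft_force: [-0.7, -0.2, 1.2]
finger_gap: 1.002
```

```bash
(python3 -m crank '[[[0,0,-6],0],[[0,0,-5],0],[[0,0,0],0]]'; python3 -m crank '[[[0,0,-5],0],[[0,0,-4],0],[[0,0,0],0]]')| egrep 't:|tcp|ft|gap'
```

```text
t: 12.7
tcp_pos: [0.5512, 0.3099, -0.0111]
tool_rot: [[-0.009, 1.0, -0.001], [1.0, 0.009, -0.0], [-0.0, -0.001, -1.0]]
ft_force: [-0.4, -0.5, -0.0]
finger_gap: 1.001
t: 13.0
tcp_pos: [0.5512, 0.3099, -0.02]
tool_rot: [[-0.009, 1.0, -0.001], [1.0, 0.009, -0.0], [-0.0, -0.001, -1.0]]
ft_force: [0.7, -0.3, -0.7]
finger_gap: 0.999
```

```bash
(python3 -m crank '[[[0,0,0],0],[[0,0,0],0],[[0,0,0],0],[[0,0,0],0],[[0,0,0],0],[[0,0,0],0],[[0,0,0],0]]' -1 35)
python3 - <<'E'
from h import *
cam('side','s5');i=np.load('side.npz')['img']
x,y=proj('side',[.55,.31,.05])[0].astype(int)
cv2.imwrite('pics/c6.png',cv2.resize(i[max(0,y-50):y+40,x-55:x+65],None,fx=6,fy=6,interpolation=cv2.INTER_CUBIC))
E
```

```text
t: 13.7
tcp_pos: [0.5517, 0.3102, -0.0189]
tool_rot: [[-0.009, 1.0, 0.0], [1.0, 0.009, 0.0], [0.0, 0.0, -1.0]]
ft_force: [-0.3, -0.6, 4.9]
finger_gap: 0.748
grip_force: 39.2
```

```bash
(python3 -m crank '[[[0,0,5],0],[[0,0,10],0],[[0,0,20],0],[[0,0,30],0],[[0,0,30],0],[[0,0,20],0],[[0,0,0],0]]';python3 -m crank '[[[2,-10,5],0],[[4,-25,5],0],[[4,-38,0],0],[[4,-40,0],0],[[4,-40,0],0],[[4,-40,0],0],[[4,-40,0],0],[[4,-40,0],0]]'; python3 -m crank '[[[4,-40,0],0],[[4,-40,0],0],[[4,-40,0],0],[[4,-40,0],0],[[4,-38,0],0],[[4,-35,0],0],[[0,-18,0],0],[[0,-10,0],0]]'; python3 -m crank '[[[0,0,0],0],[[0,0,0],0]]')| egrep 't:|tcp|ft|gap|grip'
```

```text
t: 14.45
tcp_pos: [0.5528, 0.3106, 0.0995]
tool_rot: [[-0.009, 1.0, 0.005], [1.0, 0.009, 0.002], [0.002, 0.005, -1.0]]
ft_force: [-0.4, -0.8, -1.1]
finger_gap: 0.745
grip_force: 39.0
t: 15.25
tcp_pos: [0.5807, 0.0349, 0.1047]
tool_rot: [[-0.009, 1.0, -0.002], [1.0, 0.009, 0.0], [0.0, -0.002, -1.0]]
ft_force: [1.9, 0.4, -2.0]
finger_gap: 0.745
grip_force: 38.9
t: 16.05
tcp_pos: [0.6046, -0.2255, 0.1045]
tool_rot: [[-0.007, 1.0, -0.002], [1.0, 0.007, 0.001], [0.001, -0.002, -1.0]]
ft_force: [0.0, 1.0, -1.7]
finger_gap: 0.743
grip_force: 38.9
t: 16.25
tcp_pos: [0.6054, -0.2229, 0.1055]
tool_rot: [[-0.009, 1.0, -0.0], [1.0, 0.009, 0.001], [0.001, -0.0, -1.0]]
ft_force: [0.3, -0.3, -1.1]
finger_gap: 0.742
grip_force: 38.9
```

```bash
(python3 -m crank '[[[-2,0,-15],0],[[-3,-1,-30],0],[[0,0,-25],0],[[0,0,-15],0],[[0,0,-8],0],[[0,0,-5],0],[[0,0,0],0],[[0,0,0],0]]'; python3 -m crank '[[[0,0,-1],0],[[0,0,-1],0],[[0,0,-1],0],[[0,0,0],0]]'; python3 -m crank '[[[0,0,-1],0],[[0,0,0],0]]')| egrep 't:|tcp_p|ft|gap|grip'
```

```text
t: 17.05
tcp_pos: [0.601, -0.2251, 0.0086]
tool_rot: [[-0.009, 1.0, 0.001], [1.0, 0.009, -0.001], [-0.001, 0.001, -1.0]]
ft_force: [0.6, -0.0, -1.4]
finger_gap: 0.746
grip_force: 38.9
t: 17.45
tcp_pos: [0.6005, -0.2249, 0.0047]
tool_rot: [[-0.009, 1.0, -0.0], [1.0, 0.009, 0.0], [0.0, -0.0, -1.0]]
ft_force: [0.1, -0.6, -1.6]
finger_gap: 0.742
grip_force: 38.9
t: 17.65
tcp_pos: [0.6005, -0.2249, 0.0036]
tool_rot: [[-0.009, 1.0, -0.0], [1.0, 0.009, 0.0], [0.0, -0.0, -1.0]]
ft_force: [0.6, -0.6, -2.2]
finger_gap: 0.742
grip_force: 38.9
```

```bash
(python3 -m crank '[[[0,0,-0.8],0],[[0,0,0],0]]'; python3 -m crank '[[[0,0,-0.8],0],[[0,0,0],0]]'; python3 -m crank '[[[0,0,-0.8],0],[[0,0,0],0]]')| egrep 't:|tcp_p|ft'
```

```text
t: 17.85
tcp_pos: [0.6005, -0.2249, 0.0028]
tool_rot: [[-0.009, 1.0, -0.0], [1.0, 0.009, 0.0], [0.0, -0.0, -1.0]]
ft_force: [0.0, 0.0, -1.9]
t: 18.05
tcp_pos: [0.6006, -0.2249, 0.0021]
tool_rot: [[-0.009, 1.0, 0.0], [1.0, 0.009, -0.0], [-0.0, 0.0, -1.0]]
ft_force: [-1.2, 0.1, -1.3]
t: 18.25
tcp_pos: [0.6006, -0.225, 0.0021]
tool_rot: [[-0.009, 1.0, 0.0], [1.0, 0.009, -0.0], [-0.0, 0.0, -1.0]]
ft_force: [-4.3, 1.6, 8.0]
```

```bash
(python3 -m crank '[[[0,0,0],0],[[0,0,0],0],[[0,0,0],0],[[0,0,0],0]]' 0.85; python3 -m crank '[[[0,0,0],0],[[0,0,5],0],[[0,0,15],0],[[0,0,25],0],[[0,0,30],0],[[0,0,15],0]]' 1;python3 -m crank '[[[0,0,0],-8],[[0,0,0],-8],[[0,0,0],-8],[[0,0,0],-8],[[0,0,0],-8],[[0,0,0],-8],[[0,0,0],-8],[[0,0,0],-8]]';python3 -m crank '[[[0,0,0],-8],[[0,0,0],-8],[[0,0,0],-8],[[0,0,0],-2],[[0,0,0],0],[[0,0,0],0],[[0,0,0],0],[[0,0,0],0]]')| egrep 't:|tcp|ft|gap|grip'
python3 - <<'E'
from h import *
cam('side','s6');cam('top','t6')
A=[]
for n in('side','top'):
    i=np.load(n+'.npz')['img'];x,y=proj(n,[.60,-.225,.06])[0].astype(int)
    A.append(cv2.resize(i[y-38:y+38,x-33:x+33],(396,456),interpolation=cv2.INTER_CUBIC)); print(n,x-33,y-38)
cv2.imwrite('pics/c7.png',np.hstack(A))
E
```

```text
t: 18.65
tcp_pos: [0.6005, -0.2249, 0.0012]
tool_rot: [[-0.009, 1.0, -0.0], [1.0, 0.009, 0.0], [0.0, -0.0, -1.0]]
ft_force: [-0.1, -0.3, 0.1]
finger_gap: 0.931
grip_force: 0.0
t: 19.25
tcp_pos: [0.6015, -0.2253, 0.0952]
tool_rot: [[-0.009, 1.0, 0.003], [1.0, 0.009, -0.002], [-0.002, 0.003, -1.0]]
ft_force: [0.0, -0.1, 1.1]
finger_gap: 1.001
grip_force: 0.0
t: 20.05
tcp_pos: [0.6005, -0.2249, 0.0917]
tool_rot: [[0.897, 0.441, 0.0], [0.441, -0.897, 0.0], [0.0, 0.0, -1.0]]
ft_force: [-0.9, 0.3, 0.1]
finger_gap: 0.996
grip_force: 0.0
t: 20.85
tcp_pos: [0.6005, -0.225, 0.0914]
tool_rot: [[1.0, 0.01, -0.0], [0.01, -1.0, 0.0], [-0.0, -0.0, -1.0]]
ft_force: [-0.3, -0.2, 0.5]
finger_gap: 1.002
grip_force: 0.0
side 282 165
top 300 135
```

View pics/c7.png

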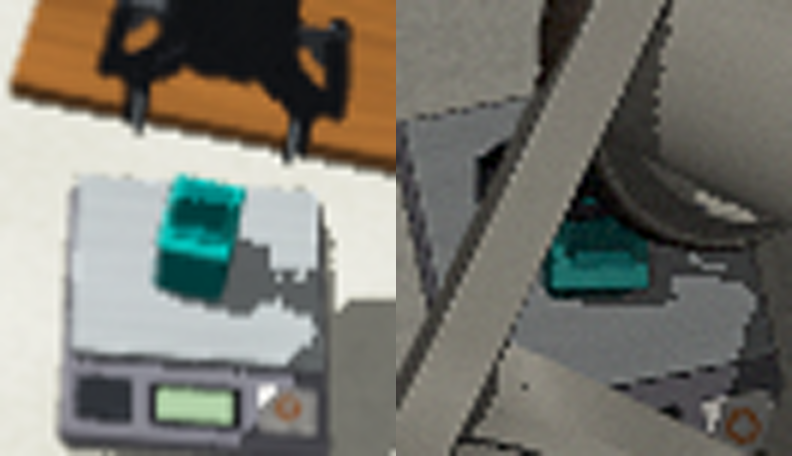

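The pod stands upright near the platform's centre, and the open gripper is well above it. I'll let it rest two more seconds, and check the lunchbox pose with a model overlay.

```bash
python3 -m crank '[[[0,0,0],0],[[0,0,0],0],[[0,0,0],0],[[0,0,0],0],[[0,0,0],0],[[0,0,0],0],[[0,0,0],0],[[0,0,0],0]]' >/dev/null;python3 -m crank '[[[0,0,0],0],[[0,0,0],0],[[0,0,0],0],[[0,0,0],0],[[0,0,0],0],[[0,0,0],0],[[0,0,0],0],[[0,0,0],0]]'|head -2
python3 - <<'E'
from h import *
c=np.array([.593,.0435]);a=np.radians(1.7);R=np.array([[np.cos(a),-np.sin(a)],[np.sin(a),np.cos(a)]])
def P(x,y,z): return np.r_[c+R@[x,y],z]
out=[]
for n,f in(('top','t1'),('side','s6')):
    i=cv2.imread(f'pics/{f}.png'); x,y=proj(n,P(-.06,0,.03))[0].astype(int); S=6
    k=cv2.resize(i[y-36:y+32,x-33:x+33],None,fx=S,fy=S,interpolation=cv2.INTER_CUBIC)
    def line(p,q,col):
        u=(proj(n,[p,q])-[x-33,y-36]+.5)*S; cv2.line(k,*[tuple(int(v) for v in w) for w in u],col,1)
    for s in(-1,1): line(P(-.115,.08*s,.062),P(.0,.08*s,.062),(0,0,255))
    line(P(-.115,-.08,.062),P(-.115,.08,.062),(0,0,255))
    line(P(-.037,-.076,.058),P(-.037,.076,.058),(0,255,255)); line(P(-.037,-.076,.004),P(-.037,.076,.004),(0,255,0)); line(P(-.111,-.076,.004),P(-.111,.076,.004),(0,255,0))
    out.append(k); print(n,f,x-33,y-36)
cv2.imwrite('pics/c8.png',np.hstack(out))
E
```

```text
t: 22.55
tcp_pos: [0.6005, -0.2249, 0.0913]
top t1 208 162
side s6 208 171
```

View pics/c8.png

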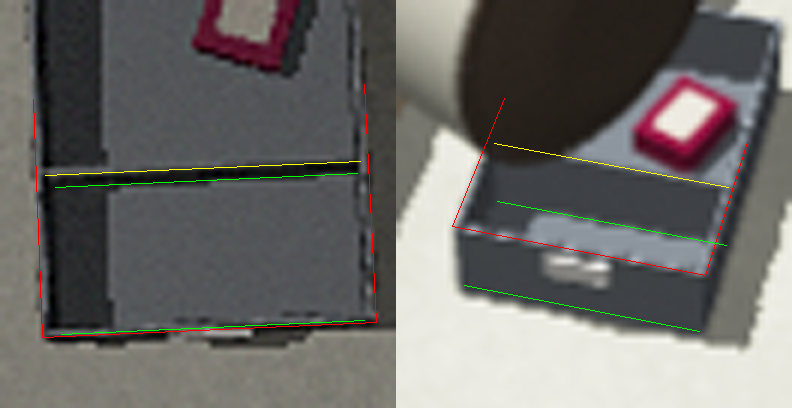

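The overlay matches the lunchbox to within about 2 mm, so the bay centre is near (0.519, 0.041) with yaw 1.7°. I'll re-grasp across the short side.

```bash
(python3 -m crank '[[[0,0,-15],0],[[0,0,-25],0],[[0,0,-15],0],[[0,0,-10],0],[[0,0,-8],0],[[0,0,0],0]]';python3 -m crank '[[[0,0,-7],0],[[0,0,-7],0],[[0,0,0],0],[[0,0,0],0]]')| egrep 't:|tcp_p|ft'; python3 -m crank '[[[0,0,0],0],[[0,0,0],0],[[0,0,0],0],[[0,0,0],0],[[0,0,0],0],[[0,0,0],0],[[0,0,0],0],[[0,0,0],0]]' -1 35
```

```text
t: 23.15
tcp_pos: [0.6003, -0.2248, 0.0174]
tool_rot: [[1.0, 0.009, -0.001], [0.009, -1.0, 0.001], [-0.001, -0.001, -1.0]]
ft_force: [-1.2, -0.1, -0.4]
t: 23.55
tcp_pos: [0.6006, -0.2249, 0.0043]
tool_rot: [[1.0, 0.009, -0.0], [0.009, -1.0, 0.0], [-0.0, -0.0, -1.0]]
ft_force: [0.1, 0.7, -0.7]
t: 24.35
tcp_pos: [0.6008, -0.225, 0.0047]
tool_rot: [[1.0, 0.009, 0.001], [0.009, -1.0, -0.0], [0.001, 0.0, -1.0]]
ft_force: [-1.2, 0.9, 5.4]
finger_gap: 0.534
grip_force: 36.6
```

```bash
(python3 -m crank '[[[0,0,5],0],[[0,0,15],0],[[0,0,30],0],[[0,0,35],0],[[0,0,20],0],[[0,0,5],0],[[-4,10,0],0.4],[[-8,25,0],0.4]]';python3 -m crank '[[[-10,35,0],0.4],[[-12,40,0],0],[[-12,40,0],0],[[-12,40,0],0],[[-12,36,0],0],[[-8,25,0],0],[[-4,15,0],0],[[0,0,0],0]]'; python3 -m crank '[[[0,0,0],0],[[0,0,0],0]]')| egrep 't:|tcp|tool|ft|gap|grip'
```

```text
t: 25.15
tcp_pos: [0.5877, -0.19, 0.1127]
tool_rot: [[1.0, 0.022, -0.002], [0.022, -1.0, 0.001], [-0.002, -0.001, -1.0]]
ft_force: [0.6, 0.8, -1.1]
finger_gap: 0.536
grip_force: 36.2
t: 25.95
tcp_pos: [0.5175, 0.0427, 0.1135]
tool_rot: [[0.999, 0.032, -0.001], [0.032, -0.999, 0.0], [-0.001, -0.0, -1.0]]
ft_force: [0.4, 0.2, -1.6]
finger_gap: 0.535
grip_force: 36.3
t: 26.15
tcp_pos: [0.5187, 0.0402, 0.1139]
tool_rot: [[1.0, 0.029, -0.001], [0.029, -1.0, -0.0], [-0.001, 0.0, -1.0]]
ft_force: [-0.1, -1.0, -2.8]
finger_gap: 0.533
grip_force: 36.3
```

```bash
(python3 -m crank '[[[0,0,-12],0],[[0,0,-25],0],[[0,0,-20],0],[[0,0,-10],0],[[0,0,-4],0],[[0,0,0],0],[[0,0,0],0]]';python3 -m crank '[[[0,0,-5],0],[[0,0,-5],0],[[0,0,0],0]]';python3 -m crank '[[[0,0,-4],0],[[0,0,-4],0],[[0,0,0],0]]')| egrep 't:|tcp_p|ft'
```

```text
t: 26.85
tcp_pos: [0.5191, 0.041, 0.044]
tool_rot: [[1.0, 0.03, 0.001], [0.03, -1.0, 0.0], [0.001, -0.0, -1.0]]
ft_force: [0.3, -0.7, -1.5]
t: 27.15
tcp_pos: [0.5182, 0.0411, 0.0327]
tool_rot: [[1.0, 0.03, -0.001], [0.03, -1.0, 0.0], [-0.001, -0.0, -1.0]]
ft_force: [0.3, -0.3, -1.4]
t: 27.45
tcp_pos: [0.5182, 0.0411, 0.0247]
tool_rot: [[1.0, 0.03, -0.001], [0.03, -1.0, 0.0], [-0.001, -0.0, -1.0]]
ft_force: [-0.6, -0.0, -1.7]
```

Below the rim with no contact; continuing down.

```bash
(python3 -m crank '[[[0,0,-5],0],[[0,0,-5],0],[[0,0,0],0]]';python3 -m crank '[[[0,0,-5],0],[[0,0,-5],0],[[0,0,0],0]]';python3 -m crank '[[[0,0,-5],0],[[0,0,-5],0],[[0,0,0],0]]';python3 -m crank '[[[0,0,-5],0],[[0,0,-5],0],[[0,0,0],0]]')| egrep 't:|tcp_p|ft'
```

```text
t: 27.75
tcp_pos: [0.5181, 0.0411, 0.0145]
tool_rot: [[1.0, 0.03, -0.001], [0.03, -1.0, 0.0], [-0.001, -0.0, -1.0]]
ft_force: [-0.3, 0.5, -1.3]
t: 28.05
tcp_pos: [0.5181, 0.0411, 0.0045]
tool_rot: [[1.0, 0.03, -0.001], [0.03, -1.0, 0.0], [-0.001, -0.0, -1.0]]
ft_force: [-0.3, -0.0, -1.4]
t: 28.35
tcp_pos: [0.5181, 0.0411, -0.0055]
tool_rot: [[1.0, 0.03, -0.001], [0.03, -1.0, 0.0], [-0.001, -0.0, -1.0]]
ft_force: [0.1, 0.3, -1.5]
t: 28.65
tcp_pos: [0.5181, 0.0411, -0.0155]
tool_rot: [[1.0, 0.03, -0.001], [0.03, -1.0, 0.0], [-0.001, -0.0, -1.0]]
ft_force: [-0.2, -0.1, -1.2]
```

```bash
(python3 -m crank '[[[0,0,-2],0],[[0,0,-2],0],[[0,0,0],0]]';python3 -m crank '[[[0,0,-1],0],[[0,0,0],0]]';python3 -m crank '[[[0,0,-1],0],[[0,0,0],0]]';python3 -m crank '[[[0,0,-0.8],0],[[0,0,0],0]]')| egrep 't:|tcp_p|ft'
```

```text
t: 28.95
tcp_pos: [0.5184, 0.0411, -0.0189]
tool_rot: [[1.0, 0.03, -0.0], [0.03, -1.0, 0.0], [-0.0, -0.0, -1.0]]
ft_force: [0.3, 0.2, -1.2]
t: 29.15
tcp_pos: [0.5185, 0.0411, -0.0197]
tool_rot: [[1.0, 0.03, -0.0], [0.03, -1.0, 0.0], [-0.0, -0.0, -1.0]]
ft_force: [-0.4, 0.5, -0.9]
t: 29.35
tcp_pos: [0.5185, 0.0411, -0.0208]
tool_rot: [[1.0, 0.03, -0.0], [0.03, -1.0, 0.0], [-0.0, -0.0, -1.0]]
ft_force: [0.1, -0.3, -1.0]
t: 29.55
tcp_pos: [0.5185, 0.0411, -0.0216]
tool_rot: [[1.0, 0.03, -0.0], [0.03, -1.0, 0.0], [-0.0, -0.0, -1.0]]
ft_force: [-0.1, -0.8, -2.3]
```

```bash
(python3 -m crank '[[[0,0,-0.8],0],[[0,0,0],0]]';python3 -m crank '[[[0,0,-0.6],0],[[0,0,0],0]]')| egrep 't:|tcp_p|ft'
```

```text
t: 29.75
tcp_pos: [0.5185, 0.0411, -0.0223]
tool_rot: [[1.0, 0.03, 0.0], [0.03, -1.0, 0.0], [0.0, -0.0, -1.0]]
ft_force: [-0.4, -0.1, -0.3]
t: 29.95
tcp_pos: [0.5186, 0.0411, -0.0224]
tool_rot: [[1.0, 0.03, 0.0], [0.03, -1.0, 0.0], [0.0, -0.0, -1.0]]
ft_force: [-4.7, 0.5, 9.7]
```

Floor contact came at the predicted height. I release and withdraw.

```bash
(python3 -m crank '[[[0,0,0],0],[[0,0,0],0],[[0,0,0],0],[[0,0,0],0]]' 0.6; python3 -m crank '[[[0,0,3],0],[[0,0,10],0],[[0,0,20],0],[[0,0,35],0],[[0,0,35],0],[[0,0,35],0],[[0,0,20],0],[[0,0,0],0]]';python3 -m crank '[[[0,-20,0],0],[[0,-35,0],0],[[0,-40,0],0],[[0,-40,0],0],[[0,-40,0],0],[[0,-35,0],0],[[0,-20,0],0],[[0,0,0],0]]')| egrep 't:|tcp_p|ft|gap|grip'
python3 - <<'E'
from h import *
cam('top','t9');cam('side','s9')
for n in('top','side'):
    i=np.load(n+'.npz')['img'];h=cv2.cvtColor(i,cv2.COLOR_BGR2HSV);m=cv2.inRange(h,(80,120,40),(100,255,255))
    k,_,st,ce=cv2.connectedComponentsWithStats(m)
    print(n,[(st[j].tolist(),world(n,*ce[j],.05)[:2].round(3).tolist()) for j in range(1,k) if st[j][4]>30])
    print(proj(n,[[.5185+x,.041+y,.054] for x in(-.032,.032) for y in(-.023,.023)]).round(1).tolist(), proj(n,[.5185,.041,.054]))
    # minAreaRect of pod blob nearest bay
    p=proj(n,[.5185,.041,.054])[0]
    j=min((j for j in range(1,k) if st[j][4]>30),key=lambda j:np.hypot(*(ce[j]-p)))
l=lambda x,y,z:world('top',x,y,z)
g=cv2.cvtColor(np.load('top.npz')['img'],cv2.COLOR_BGR2GRAY).astype(int);g0=cv2.cvtColor(cv2.imread('pics/t1.png'),cv2.COLOR_BGR2GRAY).astype(int)
d=(abs(g-g0)>30)[130:225,205:285]; print('changed px in lunchbox crop',d.sum(),np.argwhere(d).min(0),np.argwhere(d).max(0))
E
```

```text
t: 30.35
tcp_pos: [0.5186, 0.0411, -0.023]
tool_rot: [[1.0, 0.03, -0.0], [0.03, -1.0, 0.0], [-0.0, -0.0, -1.0]]
ft_force: [0.6, -0.9, 0.2]
finger_gap: 0.798
grip_force: 0.0
t: 31.15
tcp_pos: [0.5199, 0.041, 0.1391]
tool_rot: [[1.0, 0.03, 0.006], [0.03, -1.0, -0.0], [0.006, 0.0, -1.0]]
ft_force: [-0.2, 0.1, -0.4]
finger_gap: 0.799
grip_force: 0.0
t: 31.95
tcp_pos: [0.518, -0.1911, 0.1346]
tool_rot: [[1.0, 0.027, -0.001], [0.027, -1.0, 0.0], [-0.001, -0.0, -1.0]]
ft_force: [-0.7, 0.4, 0.3]
finger_gap: 0.802
grip_force: 0.0
top [([234, 192, 16, 22, 340], [0.519, 0.042]), ([135, 260, 18, 14, 195], [0.339, 0.327]), ([95, 267, 19, 16, 203], [0.319, 0.439])]
[[250.1, 213.6], [234.2, 213.8], [249.8, 191.5], [233.9, 191.8]] [[241.99019992 202.64064822]]
side [([234, 200, 15, 13, 160], [0.521, 0.04]), ([114, 221, 15, 15, 150], [0.297, 0.429])]
[[244.2, 213.4], [232.3, 210.8], [249.1, 201.2], [237.4, 198.7]] [[240.7627499  205.93359486]]
changed px in lunchbox crop 192 [63 30] [84 51]
```

```bash
python3 -c "
from bench import r
print(r.finish_job())"
```

```text
the job is handed in; nothing more can be done
None
```

I zeroed the scale with about 7.7 N for 0.5 s, let the pod stand untouched on the platform for over 2 s, then set it upright and crosswise on the snack bay floor; the last pictures show it within about 2 mm of the bay's centre, and I handed the job in at about 32 s.

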